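Load the roll warmer and click its dial to the fifth mark

TASK

Get the two bread rolls warming: carry them over on their tray and tip them off into the pan of the roll warmer without the gripper or arm touching the bread, then stand the empty tray back level on the counter. Turn the warmer's dial to the fifth mark, that is five clicks clockwise from the off ring, leave it resting in that click, and leave everything else on the counter where it stands.

Things in the scene. Friction and masses are not known exactly. Their poses are not given: they have to be found in the camera images.
- warmer: Low brushed-steel roll warmer, 270 (x) x 240 (y) x 100 mm high, fixed to the counter. Origin: centre of its underside, on the counter; x points to its back, z up. The front 94 mm is a flat control deck with a black face plate and the dial; behind it lies the open pan. Deck and rim are level, 100 mm above the counter; only the dial stands higher.
- pan (a point): Centre of the pan's floor, 40 mm behind the warmer's origin and 35 mm above the counter; axes as the warmer's. The open pan is 150 mm (x) x 196 mm (y) inside and 65 mm deep (rim 100 mm above the counter); walls about 20 mm thick at sides and back.
- dial_grip (a point): On the dial's upright axis, 30 mm above the deck (130 mm above the counter), 88 mm in front of the warmer's origin. Dial: round dark skirt 54 mm across, top 9 mm above the deck, and on it a flat-sided aluminium bar grip 15 mm thick, 46 mm long, up to 42 mm above the deck. The point's x axis points along the bar to its pointed nose with the dark line, turning with the dial.
- dial (a joint): Angle of the dial (rad), growing clockwise seen from above; 0 = nose at the off ring. A spring ball holds it in a click at each mark, 0.5236 rad (30 degrees) apart: about 0.12 N m turns it out, and let go it snaps to the nearest. Stops at off and mark 8. The fifth mark is at 2.618 rad. It starts at mark 1, 2 or 3.
- off_ring (a point): The small white ring printed on the face plate that marks off, 36 mm from the dial's axis, 120 degrees anticlockwise (seen from above) from the warmer's x direction. From it eight white bars, marks 1 to 8, follow clockwise round the dial, one every 30 degrees, each a little longer than the last.
- tray: Wooden carrying tray, 120 (x) x 180 (y) mm, on the counter, about 0.35 kg. Origin: centre of its underside. Floor 8 mm thick; back wall (+x) and end walls (+-y) 8 mm thick, up to 35 mm above the underside; the side to its -x is open, with no lip. A bail spans the middle from end to end. Bread slides on it at slopes above 26 to 37 degrees.
- tray_grip (a point): Centre of the bail's wooden grip, straight above the tray's origin, 100 mm above its underside; axes as the tray's. The grip is a bar 104 mm long along the tray's y, 18 mm thick along the tray's x and 24 mm high, free all round; there are 80 mm between its underside and the tray's floor.
- roll_a_center (a point): Middle of the first round bread roll, 68 mm across and 42 mm high, flat underneath, 20 mm above its underside; about 60 g. It starts on the tray's floor, in its +y half.
- roll_b_center (a point): Middle of the second roll, the same; it starts in the tray's -y half.
- milk_pitcher: Steel milk pitcher, 72 x 113 x 104 mm, a bystander; origin: centre of its underside.
- stirrer_cup: Clear cup of wooden stirrers, 48 x 58 x 154 mm, a bystander; origin: centre of its underside.
- sleeve_stack: Nested stack of brown cup sleeves, 68 mm across, 114 mm high, a bystander; origin: centre of its underside.
- lotion_bottle: White lotion bottle, 45 mm across, 145 mm high, a bystander; origin: centre of its underside.

How it is judged (in metres and radians):
At the end, for the whole second after the job is handed in: Both rolls lie in the warmer's pan (their middles inside its opening and below its rim), the dial rests at the fifth mark (within 0.15 rad of 2.618 rad, a quarter of a click), and the empty tray stands level (within 0.08 rad) and still on the counter top (x of roll_a_center in the frame of pan between -0.075 and 0.075 m and y of roll_a_center in the frame of pan between -0.098 and 0.098 m and z of each of roll_a_center, roll_b_center in the frame of pan below 0.068 m and x of roll_b_center in the frame of pan between -0.075 and 0.075 m and y of roll_b_center in the frame of pan between -0.098 and 0.098 m and value of joint dial between 2.468 and 2.768 rad and height (world z) of tray between -0.005 and 0.008 m and angle between tray's own z axis and vertical below 0.08 rad and linear speed of tray below 0.03 m/s); the robot touches nothing.
It fails at once if the gripper or the arm touches a roll (contact force between any of the fingers, the arm and roll_a above 0.5 N or contact force between any of the fingers, the arm and roll_b above 0.5 N).
It fails at once if a bystander (pitcher, stirrer cup, sleeves, lotion bottle) is shifted by more than 25 mm or knocked over (distance of any of milk_pitcher, stirrer_cup, sleeve_stack, lotion_bottle from where it was at the start of the episode above 0.025 m or angle between any of milk_pitcher, stirrer_cup, sleeve_stack, lotion_bottle's own z axis and vertical above 0.5 rad).
It also fails if it takes over 72 s, if anything falls off the work surface, if the arm or the gripper's body presses on something with over 40 N, if the wrist force passes 120 N, or if a joint passes its speed limit or range.

ROBOT

A 6-joint arm with a two-finger parallel gripper is mounted at the origin on a cart in front of the work surface, level with it; the furniture and walls round the work are solid. World frame = base frame: x ahead of the robot, y to its left, z up, the work surface at z = 0. Lengths are in mm, angles in degrees, forces in N, time in s.
With the tool pointing down it reaches from about 350 to 850 mm from the base axis. Payload 8.1 kg.
Tool frame: the origin (TCP) lies midway between the tips of the shut fingers; the grasp point (between the pads) lies grip_depth behind it (grip_depth is the distance from the TCP to the grasp point, in mm); z points along the fingers, y is the line along which they close (so a half turn about z gives the same grasp; the last joint's range is limited). The gripper opens to 85 mm and grips with 20 to 120 N. Pads are 22 mm wide; open, the fingers measure 114 mm over their backs; the gripper's body (76 mm by 85 mm) begins 54 mm behind the grasp point. The pads swing forward as they close: fully open they stand 13 mm farther back than shut.
Start: joints at [-69.523, 7.471, 85.268, -0, 87.261, -4.893], TCP at [257.102, -542.129, 231.292] pointing down, gripper open.
Joint ranges: [-169.43, 169.43], [-51.17, 129.36], [1.28, 143.12], [-76.62, 256.62], [0, 156.53], [-152.29, 152.29]. Speed limits (degrees/s): [136.94, 136.94, 159.86, 180, 180, 180].

INTERFACE

Orientations are given as [roll, pitch, yaw] about the fixed x, y, z axes, in that order (R = Rz(yaw) Ry(pitch) Rx(roll)).
In Python, from bench import sense, snapshot, hand_in, grip_depth gives the robot as it stands. The module is installed in compiled form; this text tells all that it offers.
- The arm moves only by the tool apply_moves, never from a script. Its argument "series" is text: rows parted by semicolons, each of 5 numbers parted by spaces: the shift along the tool's x, y, z each as a share of 0.3 m, from -1 to 1, then the turn about the tool's z as a share of 2 rad, from -1 to 1, then the gripper's target within -1 to 1 (shut at 1, half-way at 0, fully open at -1). In form: tx ty tz twist gripper; .... A call has 1 to 5 rows; each row shifts and turns the commanded pose from where the row before left it, along the tool's axes as they then stand; what a row does not reach is not made up. A row lasts 1/12 s, in which the tool goes at most 41.7 mm and 7.16 degrees, less where a joint would pass 70% of its speed; a pose out of reach is approached as far as the arm can. A call with a number of a shift or a turn outside -1 to 1 is refused whole. A call with a gripper value outside its range is refused whole. The fingers move at their own pace and stop on an object; "squeeze" is the grip in N (left out, the last holds). Time passes only in rows, so rows that do not move let the fingers close. It gives the time, the measured TCP pose, the force, the opening and the grip force at its end, in the units of the state.
- sense(): the state, without advancing time (a new reading comes with each control period).
- snapshot(name): name is "scene" or "top" or "wrist"; returns a dict with "frame" (420x560x3 uint8, blue, green, red), "depth" (420x560 float32, mm along the optical axis (not along the pixel's ray), 0 where there is no reading), "intrinsics" (3x3 intrinsics, pixels), "dist" ([k1, k2, p1, p2, k3] as OpenCV has them; the pictures are not rectified), "extrinsics" (4x4, takes a point from camera to world coordinates); the wrist camera has in their place "tool_from_camera" (4x4, takes a point from camera to tool coordinates, whose origin is the TCP and whose axes are the flange's). Camera axes: x right, y down, z forward; pixel columns grow to the right and rows downward; lengths in mm; the calibration is good to about 2 mm. A picture is of the moment at which its call begins: read the wrist's pose just before it.
- hand_in(): hands the job in; it is judged then, once.
The state is a dict: "time": time; "joint_pos": joint angles; "qd": joint speeds; "joint_efforts": joint torques, N m; "tool_pos": TCP position; "tcp_rot": TCP orientation; "ft_force": force on the tool from outside, world axes, zero at the start; "wrist_torque": the same for the moment, N m; "finger_gap": finger opening in mm; "grip_force": force on a finger pad.
Only numpy, scipy, OpenCV 4.12 (cv2) and the standard library are available. Lean on these libraries where they do the work, as an engineer would, in place of code of your own. Each camera call takes 0.05 s, during which the arm holds its last target. There are 200 camera calls.

## Working session

There is one attempt and no reset: what is moved stays moved. The work goes in short steps, Python scripts to look and compute and a tool call to move; the robot and the scene stay as the last step left them, time stands still between calls to the robot, and variables do not carry over. Pictures are saved under pics/ and viewed, at most 10 in all, crops included, and the job is handed in when it is done.

Besides the shell and the picture viewer there is one more tool, called as a command line: name --argument value ..., lists and objects as JSON in quotes. apply_moves: Moves the arm, as the interface text tells. Its arguments: {"type":"object","properties":{"series":{"type":"string"},"squeeze":{"type":"number"}},"required":["series"]}

```bash
mkdir -p pics; cat > h.py <<'E'
import numpy as np, cv2
from bench import sense, snapshot, hand_in, grip_depth
from scipy.spatial.transform import Rotation as R
def snap(n):
    s=snapshot(n); np.save(f'{n}.npy',s,allow_pickle=True); return s
def load(n): return np.load(f'{n}.npy',allow_pickle=True).item()
def cloud(s):
    h,w=s['depth'].shape
    u,v=np.meshgrid(np.arange(w),np.arange(h))
    p=cv2.undistortPoints(np.stack([u,v],-1).reshape(-1,1,2).astype(np.float64),s['intrinsics'],np.array(s['dist'])).reshape(h,w,2)
    d=s['depth'][...,None]
    P=np.concatenate([p*d,d],-1)
    E=np.array(s['extrinsics']); Q=P@E[:3,:3].T+E[:3,3]; Q[s['depth']==0]=np.nan
    return Q
E
python3 - <<'E'
from h import *
print(sense(),grip_depth if not callable(grip_depth) else grip_depth())
for n in('scene','top'):
    s=snap(n); cv2.imwrite(f'pics/{n}1.png',cv2.resize(s['frame'],(800,600)));print(s['extrinsics'])
E
```

```text
{'time': 0.0, 'joint_pos': array([-6.95210844e+01,  7.51584495e+00,  8.53325121e+01, -4.48986301e-04,
        8.72603300e+01, -4.89171001e+00]), 'qd': array([-0.0173588 ,  0.03708121, -0.09226327,  0.03774435,  0.04256103,
        0.01223865]), 'joint_efforts': array([-3.42043886e-04, -5.69400001e+01, -5.00559032e+01, -1.33652488e-04,
        1.46425003e-02, -4.11229962e-05]), 'tool_pos': array([ 256.9140914 , -541.58459702,  230.20576205]), 'tcp_rot': array([-1.79891671e+02, -8.82123489e-03,  2.53706392e+01]), 'ft_force': array([-0.19751963, -0.37248888,  0.11732352]), 'wrist_torque': array([-0.00748599, -0.04003531, -0.04678296]), 'grip_force': 0.0, 'finger_gap': 85.46625910234334} 18.700000000000003
[[-9.15788639e-01 -1.62275459e-01  3.67420529e-01  2.30974321e+02]
 [-4.01643034e-01  3.78507329e-01 -8.33915508e-01  7.46980583e+02]
 [-3.74734149e-03 -9.11262244e-01 -4.11809519e-01  4.93222737e+02]
 [ 0.00000000e+00  0.00000000e+00  0.00000000e+00  1.00000000e+00]]
[[-1.63999380e-02 -9.89610883e-01  1.42833266e-01  4.09573447e+02]
 [-9.99631086e-01  1.93211422e-02  1.90888636e-02 -4.93838545e+00]
 [-2.16502490e-02 -1.42467517e-01 -9.89562668e-01  1.11491559e+03]
 [ 0.00000000e+00  0.00000000e+00  0.00000000e+00  1.00000000e+00]]
```

View pics/top1.png

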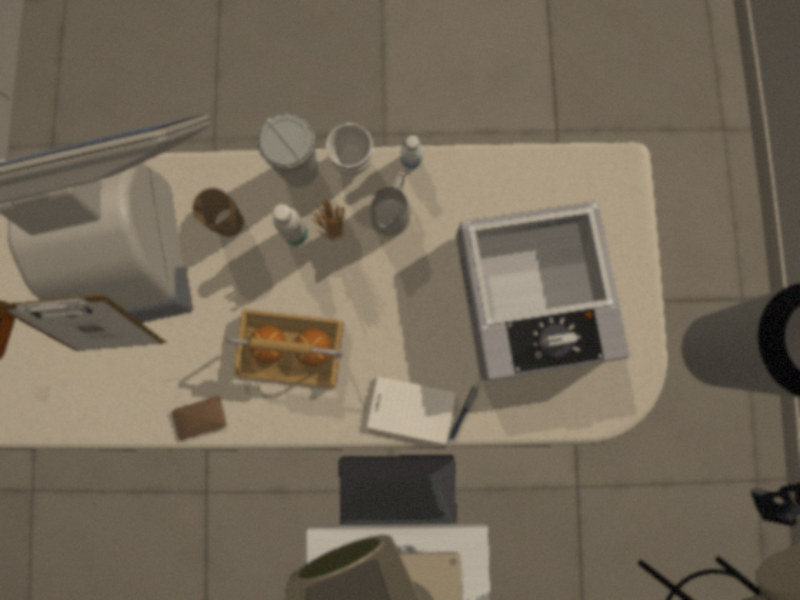

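View pics/scene1.png

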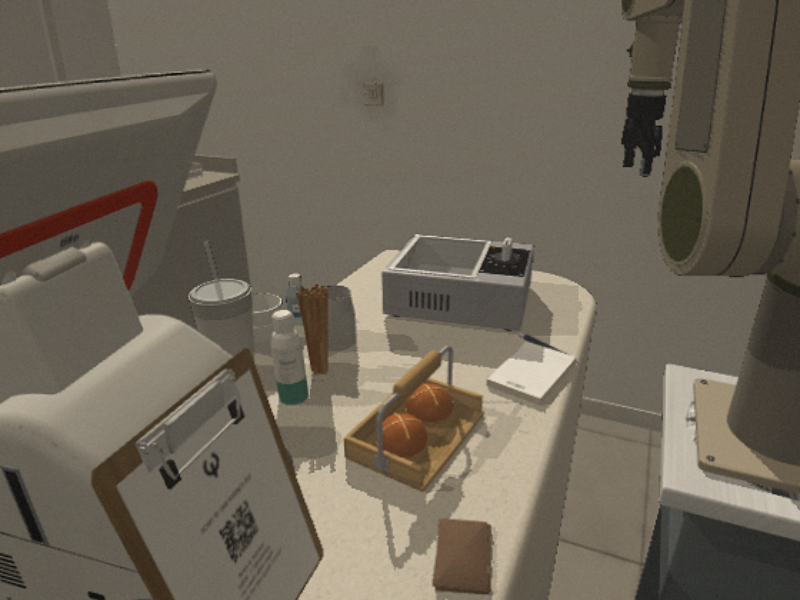

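The top view shows the tray at about (290,348), the warmer at (545,290), and the dial at (560,340) with its nose to the right. Next I'll zoom in and measure.

```bash
python3 - <<'E'
from h import *
s=load('top');f=s['frame'];Q=cloud(s)
def crop(x0,y0,x1,y1,k): return cv2.resize(f[y0:y1,x0:x1],None,fx=k,fy=k,interpolation=cv2.INTER_CUBIC)
a=crop(155,205,255,285,4); b=crop(310,135,450,275,4)
im=np.zeros((560,400+560-160,3),np.uint8)
im[:320,:400]=a
b2=cv2.resize(b,(400,400)); im[:400,400:]=b2
d=crop(350,210,430,260,5); im[400:560,400:]=cv2.resize(d,(256+0,160))[:, :].repeat(1,1) if 0 else cv2.resize(d,(400,160)) 
cv2.imwrite('pics/crop1.png',im)
# tray points
w=s['frame'].shape
def pts(x0,y0,x1,y1): return Q[y0:y1,x0:x1].reshape(-1,3)
T=pts(155,205,255,285)
for lo,hi in((20,45),(95,130)):
    m=(T[:,2]>lo)&(T[:,2]<hi); r=cv2.minAreaRect(T[m,:2].astype(np.float32)); print('tray',lo,m.sum(),r)
W=pts(310,130,450,275)
m=(W[:,2]>90)&(W[:,2]<108); print('warmer',m.sum(),cv2.minAreaRect(W[m,:2].astype(np.float32)),np.median(W[m,2]))
m=(W[:,2]>120)&(W[:,2]<160); print('dial',m.sum(),cv2.minAreaRect(W[m,:2].astype(np.float32)),np.median(W[m,2]))
m=(W[:,2]<60)&(W[:,2]>20); print('pan z',np.median(W[m,2]))
E
```

```text
tray 20 1121 ((466.89007568359375, 182.45530700683594), (188.3347930908203, 115.60975646972656), 81.92671966552734)
tray 95 442 ((464.2055969238281, 185.32424926757812), (184.9286651611328, 17.976016998291016), 82.84652709960938)
warmer 6021 ((552.9203491210938, -252.56265258789062), (269.955078125, 242.09793090820312), 7.995988845825195) 100.20636493040865
dial 131 ((465.09039306640625, -263.8914794921875), (13.58055591583252, 48.333003997802734), 9.895100593566895) 140.8647129031384
pan z 34.79243866846582
```

View pics/crop1.png

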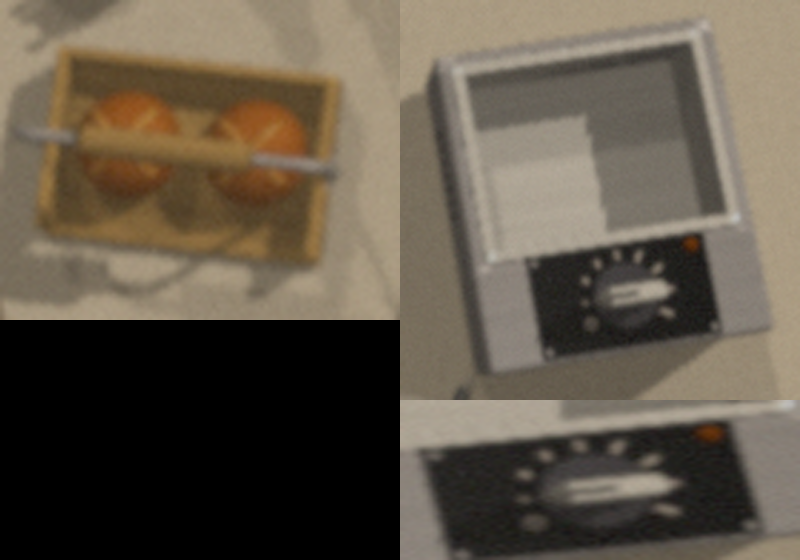

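The off ring is at crop pixel (590,323) and the bar's dark-line end points left, to mark 1, so the dial needs 4 clicks clockwise. The tray's wall is at the top of the crop. I'll check the open side from depth and plan the dial moves.

```bash
cat >> h.py <<'E'
def plan(p0,yaw0,p1,yaw1,n,g):
    """rows from pose to pose, 4-dof, tool down; prints calls of 5 rows"""
    p=np.array(p0,float);p1=np.array(p1,float);y=yaw0;rows=[]
    for i in range(n):
        k=n-i; a=np.radians(y); d=(p1-p)/k
        l=np.array([d[0]*np.cos(a)+d[1]*np.sin(a), d[0]*np.sin(a)-d[1]*np.cos(a), -d[2]])
        sh=np.round(l/300,3); tw=np.round(-np.radians((yaw1-y)/k)/2,3)
        assert np.linalg.norm(sh)*300<41.5 and abs(tw)<=.0622,(sh,tw)
        L=sh*300; p=p+[L[0]*np.cos(a)+L[1]*np.sin(a), L[0]*np.sin(a)-L[1]*np.cos(a), -L[2]]
        y-=np.degrees(tw*2); rows.append('%g %g %g %g %g'%(*sh,tw,g))
    for i in range(0,n,5): print('; '.join(rows[i:i+5]))
    return p,y
E
python3 - <<'E'
from h import *
s=load('top');Q=cloud(s)[205:285,155:255].reshape(-1,3)
a=np.radians(-7.6);d=Q[:,:2]-[465,184]; lx=d@[np.cos(a),np.sin(a)]; ly=d@[-np.sin(a),np.cos(a)]
for x in range(-75,76,6):
    m=(abs(lx-x)<3)&(abs(ly)<80)&(abs(ly)>0);z=Q[m,2]; m2=m&(abs(ly)<12); print(x,m.sum(),np.round(np.nanpercentile(z,[10,50,90])),np.round(np.nanmedian(Q[m2,2])))
m=(Q[:,2]>15)&(Q[:,2]<42); print('ly ends',np.percentile(ly[m],[.5,5,95,99.5]))
st=sense(); p,y=plan(st['tool_pos'],st['tcp_rot'][2],[465.4,-264.3,180],98.5,12,-1); print(p,y)
E
```

```text
-75 144 [-3. -0.  2.] -1.0
-69 147 [-3. -0.  3.] -0.0
-63 144 [-2.  1.  4.] 1.0
-57 140 [ 4.  7. 10.] 7.0
-51 150 [ 5.  8. 10.] 8.0
-45 145 [ 5.  8. 10.] 8.0
-39 144 [ 5.  7. 10.] 8.0
-33 148 [ 5.  8. 11.] 8.0
-27 147 [ 5.  9. 37.] 7.0
-21 146 [ 7. 33. 43.] 8.0
-15 152 [ 7. 39. 46.] 8.0
-9 181 [  9.  48. 111.] 105.0
-3 184 [ 46. 109. 113.] 111.0
3 146 [101. 110. 113.] 112.0
9 100 [ 34.  48. 110.] 107.0
15 146 [ 9. 45. 49.] 9.0
21 140 [ 7. 41. 47.] 7.0
27 133 [ 7. 36. 43.] 7.0
33 132 [ 6. 10. 38.] 8.0
39 131 [ 5.  8. 12.] 7.0
45 139 [ 4.  8. 10.] 8.0
51 193 [ 6. 19. 36.] 16.0
57 125 [32. 34. 37.] 34.0
63 93 [-3. -0.  3.] -1.0
69 138 [-3. -0.  2.] -0.0
75 140 [-3. -0.  3.] -0.0
ly ends [-91.49471967 -87.28082458  87.95749293  91.67537726]
0.085 -0.045 0.014 -0.053 -1; 0.09 -0.035 0.014 -0.053 -1; 0.093 -0.026 0.014 -0.053 -1; 0.095 -0.016 0.014 -0.053 -1; 0.096 -0.006 0.014 -0.053 -1
0.096 0.005 0.014 -0.053 -1; 0.095 0.015 0.014 -0.053 -1; 0.093 0.025 0.014 -0.053 -1; 0.09 0.034 0.014 -0.054 -1; 0.086 0.044 0.014 -0.053 -1
0.081 0.053 0.014 -0.054 -1; 0.075 0.061 0.014 -0.053 -1
[ 465.52530817 -264.3393148   179.91934241] 98.47970622093095
```

apply_moves --series "0.085 -0.045 0.014 -0.053 -1; 0.09 -0.035 0.014 -0.053 -1; 0.093 -0.026 0.014 -0.053 -1; 0.095 -0.016 0.014 -0.053 -1; 0.096 -0.006 0.014 -0.053 -1"

```text
time: 0.52
tool_pos: [344.3, -425.2, 209.6]
tcp_rot: [-180.0, -0.0, 56.0]
ft_force: [0.2, -1.0, 0.5]
finger_gap: 85.3
grip_force: 0.0
```

apply_moves --series "0.096 0.005 0.014 -0.053 -1; 0.095 0.015 0.014 -0.053 -1; 0.093 0.025 0.014 -0.053 -1; 0.09 0.034 0.014 -0.054 -1; 0.086 0.044 0.014 -0.053 -1"

```text
time: 0.93
tool_pos: [431.3, -309.8, 188.7]
tcp_rot: [-180.0, -0.0, 86.5]
ft_force: [0.2, -0.6, 0.9]
finger_gap: 85.4
grip_force: 0.0
```

apply_moves --series "0.081 0.053 0.014 -0.054 -1; 0.075 0.061 0.014 -0.053 -1; 0 0 0 0 -1; 0 0 0 0 -1"

```text
time: 1.27
tool_pos: [465.9, -263.4, 180.1]
tcp_rot: [-179.9, -0.1, 98.6]
ft_force: [0.1, 0.3, 0.8]
finger_gap: 85.5
grip_force: 0.0
```

Tracks well. I'll check the nose with the wrist camera.

```bash
python3 - <<'E'
from h import *
s=snap('wrist'); f=s['frame']
T=np.array(s['tool_from_camera']); c=np.linalg.inv(T)@[0,0,30,1]; uv,_=cv2.projectPoints(c[None,:3],np.zeros(3),np.zeros(3),s['intrinsics'],np.array(s['dist'])); print(uv.ravel())
cv2.imwrite('pics/w1.png',cv2.resize(f,(700,525)))
E
```

```text
[278.3594827  245.60910594]
```

View pics/w1.png

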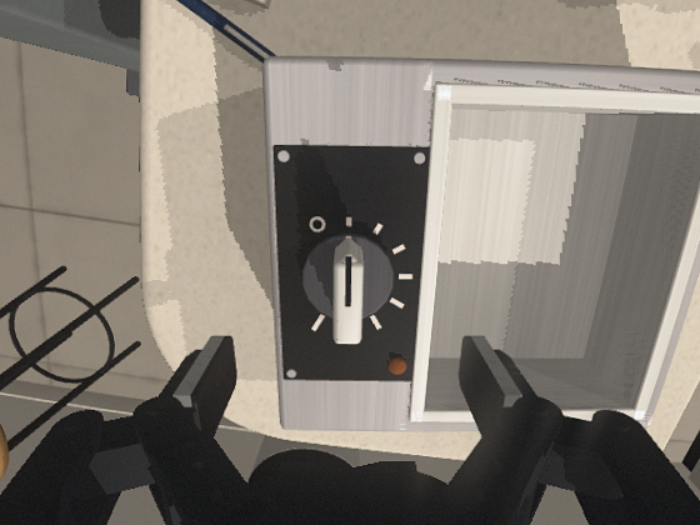

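The nose, at (348,240), points up at mark 1, just past the ring at (317,224). I'll descend and grip it.

apply_moves --series "0 0 0.115 0 -1; 0 0 0.11 0 -1; 0 0 0 0 0.5; 0 0 0 0 1; 0 0 0 0 1" --squeeze 40

```text
time: 1.73
tool_pos: [465.8, -265.9, 115.0]
tcp_rot: [180.0, 0.0, 98.4]
ft_force: [0.4, 0.1, 0.4]
finger_gap: 51.8
grip_force: 0.0
```

apply_moves --series "0 0 0 0 1; 0 0 0 0 1; 0 0 0 0 1; 0 0 0 0 1; 0 0 0 0 1"

```text
time: 2.15
tool_pos: [466.5, -265.8, 115.5]
tcp_rot: [179.9, 0.1, 98.5]
ft_force: [-2.9, -0.3, 6.4]
finger_gap: 14.0
grip_force: 41.5
```

apply_moves --series "0 0 -0.005 0.058 1; 0 0 0 0.058 1; 0 0 0 0.058 1; 0 0 0 0.058 1; 0 0 0 0.058 1"

```text
time: 2.57
tool_pos: [466.2, -265.8, 115.6]
tcp_rot: [179.9, 0.1, 64.9]
ft_force: [1.0, -3.7, -3.6]
finger_gap: 14.1
grip_force: 40.9
```

apply_moves --series "0 0 0 0.058 1; 0 0 0 0.058 1; 0 0 0 0.058 1; 0 0 0 0.058 1; 0 0 0 0.058 1"

```text
time: 2.98
tool_pos: [466.0, -265.6, 115.6]
tcp_rot: [179.9, 0.0, 31.7]
ft_force: [0.4, -3.4, -3.9]
finger_gap: 14.2
grip_force: 41.0
```

apply_moves --series "0 0 0 0.058 1; 0 0 0 0.058 1; 0 0 0 0.058 1; 0 0 0 0.058 1; 0 0 0 0.058 1"

```text
time: 3.4
tool_pos: [466.0, -265.4, 115.6]
tcp_rot: [179.9, -0.0, -1.5]
ft_force: [0.2, -1.9, -1.5]
finger_gap: 14.1
grip_force: 41.1
```

apply_moves --series "0 0 0 0.058 1; 0 0 0 0.058 1; 0 0 0 0.058 1; 0 0 0 0.01 1; 0 0 0 0 1"

```text
time: 3.82
tool_pos: [466.0, -265.3, 115.6]
tcp_rot: [180.0, -0.1, -22.2]
ft_force: [0.1, -1.7, 0.9]
finger_gap: 14.7
grip_force: 41.4
```

apply_moves --series "0 0 0 0 -1; 0 0 0 0 -1; 0 0 0 0 -1; 0 0 0 0 -1; 0 0 0 0 -1"

```text
time: 4.23
tool_pos: [465.8, -264.7, 114.9]
tcp_rot: [-180.0, -0.0, -22.3]
ft_force: [-0.1, -0.3, -0.9]
finger_gap: 74.0
grip_force: 0.0
```

apply_moves --series "0 0 -0.1 0 -1; 0 0 -0.13 0 -1; 0 0 -0.13 0 -1; 0 0 0 0 -1; 0 0 0 0 -1"

```text
time: 4.65
tool_pos: [467.5, -266.0, 226.7]
tcp_rot: [179.9, -0.4, -22.3]
ft_force: [-0.3, -0.2, -1.0]
finger_gap: 85.2
grip_force: 0.0
```

```bash
python3 - <<'E'
from h import *
st=sense();print(st['tool_pos'],st['tcp_rot'])
s=snap('wrist'); cv2.imwrite('pics/w2.png',s['frame'])
# approach above tray then (grip yaw 82.4)
p,y=plan(st['tool_pos'],st['tcp_rot'][2],[465,184,215],82.4,16,-1);print(p,y)
E
```

```text
[ 467.51229211 -265.99578775  226.66411408] [179.91577108  -0.38323208 -22.27044556]
-0.036 -0.087 0.002 -0.057 -1; -0.026 -0.09 0.002 -0.057 -1; -0.016 -0.092 0.002 -0.057 -1; -0.005 -0.094 0.003 -0.057 -1; 0.006 -0.094 0.002 -0.057 -1
0.016 -0.092 0.003 -0.057 -1; 0.027 -0.09 0.002 -0.057 -1; 0.037 -0.086 0.003 -0.057 -1; 0.046 -0.081 0.002 -0.057 -1; 0.055 -0.076 0.003 -0.057 -1
0.064 -0.069 0.002 -0.057 -1; 0.071 -0.061 0.003 -0.057 -1; 0.078 -0.053 0.002 -0.057 -1; 0.083 -0.043 0.003 -0.057 -1; 0.087 -0.034 0.002 -0.058 -1
0.091 -0.023 0.003 -0.057 -1
[465.03508302 184.06561508 214.96411408] 82.35164783210806
```

View pics/w2.png

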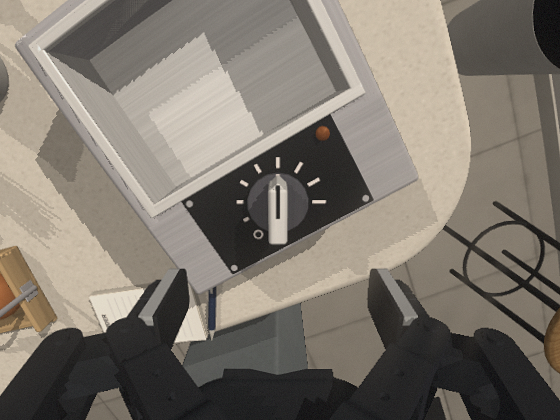

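The nose, at (277,178), points at the fifth bar at (277,162), counted from the ring at (258,234). The dial is done. Next is the tray.

apply_moves --series "-0.036 -0.087 0.002 -0.057 -1; -0.026 -0.09 0.002 -0.057 -1; -0.016 -0.092 0.002 -0.057 -1; -0.005 -0.094 0.003 -0.057 -1; 0.006 -0.094 0.002 -0.057 -1"

```text
time: 5.12
tool_pos: [463.6, -122.4, 217.3]
tcp_rot: [-179.9, 0.2, 10.7]
ft_force: [0.2, 0.8, -0.3]
finger_gap: 85.4
grip_force: 0.0
```

apply_moves --series "0.016 -0.092 0.003 -0.057 -1; 0.027 -0.09 0.002 -0.057 -1; 0.037 -0.086 0.003 -0.057 -1; 0.046 -0.081 0.002 -0.057 -1; 0.055 -0.076 0.003 -0.057 -1"

```text
time: 5.53
tool_pos: [462.7, 17.8, 213.7]
tcp_rot: [-179.9, 0.1, 43.3]
ft_force: [0.4, 0.2, 0.6]
finger_gap: 85.3
grip_force: 0.0
```

apply_moves --series "0.064 -0.069 0.002 -0.057 -1; 0.071 -0.061 0.003 -0.057 -1; 0.078 -0.053 0.002 -0.057 -1; 0.083 -0.043 0.003 -0.057 -1; 0.087 -0.034 0.002 -0.058 -1"

```text
time: 5.95
tool_pos: [462.1, 158.3, 209.9]
tcp_rot: [-179.8, 0.1, 76.1]
ft_force: [0.3, -0.4, 0.6]
finger_gap: 85.5
grip_force: 0.0
```

apply_moves --series "0.091 -0.023 0.003 -0.057 -1; 0 0 0 0 -1; 0 0 0 0 -1; 0 0 0 0 -1"

```text
time: 6.28
tool_pos: [462.6, 184.8, 209.6]
tcp_rot: [-179.9, 0.1, 82.3]
ft_force: [0.9, -0.3, -0.9]
finger_gap: 85.2
grip_force: 0.0
```

```bash
python3 - <<'E'
from h import *
st=sense();print(st['tool_pos'],st['tcp_rot'])
s=snapshot('wrist')
M=np.eye(4);M[:3,:3]=R.from_euler('xyz',st['tcp_rot'],degrees=True).as_matrix();M[:3,3]=st['tool_pos']
s['extrinsics']=M@np.array(s['tool_from_camera'])
Q=cloud(s);f=s['frame'].astype(int);wood=((f[...,2]-f[...,0])>40)&(Q[...,2]>100)&(Q[...,2]<125)
P=Q[wood];print(len(P),cv2.minAreaRect(P[:,:2].astype(np.float32)),np.median(P[:,2]))
cv2.imwrite('pics/w3.png',s['frame'])
E
```

```text
[462.63998729 184.82227334 209.63484865] [-1.79863564e+02  8.48859886e-02  8.22872945e+01]
2576 ((571.0416870117188, 213.080810546875), (225.81167602539062, 220.61367797851562), 82.97095489501953) 112.25333785959684
```

```bash
python3 - <<'E'
from h import *
st=sense()
s=snapshot('wrist')
M=np.eye(4);M[:3,:3]=R.from_euler('xyz',st['tcp_rot'],degrees=True).as_matrix();M[:3,3]=st['tool_pos']
s['extrinsics']=M@np.array(s['tool_from_camera'])
Q=cloud(s);f=s['frame'].astype(int)
near=(abs(Q[...,0]-465)<25)&(abs(Q[...,1]-184)<75)&(Q[...,2]>100)&(Q[...,2]<125)
P=Q[near&((f[...,2]-f[...,0])>40)];print(len(P),cv2.minAreaRect(P[:,:2].astype(np.float32)),np.median(P[:,2]))
E
```

```text
2443 ((465.5700988769531, 188.15623474121094), (104.02092742919922, 17.921356201171875), 83.11021423339844) 112.21385803746395
```

apply_moves --series "0.007 0.009 0.1 -0.005 -1; 0 0 0.11 0 -1; 0 0 0.11 0 -1; 0 0 0.1 0 -1; 0 0 0 0 0" --squeeze 50

```text
time: 6.8
tool_pos: [461.7, 184.4, 78.5]
tcp_rot: [-179.4, 0.3, 82.8]
ft_force: [-1.0, -0.6, -0.3]
finger_gap: 75.6
grip_force: 0.0
```

apply_moves --series "0 0 0 0 0.3; 0 0 0 0 0.6; 0 0 0 0 1; 0 0 0 0 1; 0 0 0 0 1"

```text
time: 7.22
tool_pos: [467.5, 187.3, 87.1]
tcp_rot: [179.9, -0.1, 82.9]
ft_force: [-5.7, 1.6, 8.7]
finger_gap: 17.1
grip_force: 55.0
```

apply_moves --series "0 0 0 0 1; 0 0 0 0 1; 0 0 -0.02 0 1; 0 0 -0.03 0 1; 0 0 0 0 1"

```text
time: 7.63
tool_pos: [467.2, 187.2, 102.1]
tcp_rot: [179.9, -0.0, 82.9]
ft_force: [1.0, 0.0, -4.1]
finger_gap: 17.2
grip_force: 53.1
```

apply_moves --series "0 0 -0.06 0 1; 0 0 -0.1 0 1; 0 0 -0.13 0 1; 0 0 -0.13 0 1; 0 0 -0.1 0 1"

```text
time: 8.05
tool_pos: [466.7, 187.0, 259.5]
tcp_rot: [179.9, -0.1, 82.9]
ft_force: [0.9, 0.4, -5.2]
finger_gap: 17.2
grip_force: 53.0
```

apply_moves --series "0 0 -0.05 0 1; 0 0 0 0 1; 0 0 0 0 1"

```text
time: 8.3
tool_pos: [466.8, 187.1, 271.5]
tcp_rot: [179.9, -0.0, 82.9]
ft_force: [-0.2, 1.2, -6.0]
finger_gap: 17.1
grip_force: 53.0
```

```bash
python3 - <<'E'
from h import *
st=sense();print(st['tool_pos'],st['tcp_rot'])
s=snapshot('scene');cv2.imwrite('pics/s2.png',s['frame'])
p,y=plan(st['tool_pos'],st['tcp_rot'][2],[467,-80,275],90,14,1)
p,y=plan(p,y,[647,-239.4,275],98,13,1);print(p,y)
E
```

```text
[466.79682108 187.07098042 271.54517294] [ 1.79915198e+02 -3.86077355e-02  8.28932174e+01]
-0.063 0.008 -0.001 -0.004 1; -0.063 0.007 -0.001 -0.004 1; -0.063 0.007 -0.001 -0.005 1; -0.063 0.006 -0.001 -0.004 1; -0.063 0.006 -0.001 -0.005 1
-0.064 0.005 -0.001 -0.004 1; -0.063 0.005 -0.001 -0.005 1; -0.064 0.004 -0.001 -0.004 1; -0.064 0.003 -0.001 -0.005 1; -0.063 0.003 -0.001 -0.004 1
-0.064 0.002 -0 -0.005 1; -0.064 0.002 -0.001 -0.004 1; -0.063 0.001 -0 -0.005 1; -0.064 0.001 -0.001 -0.004 1
-0.041 0.046 0 -0.005 1; -0.041 0.046 0 -0.005 1; -0.042 0.045 0 -0.005 1; -0.042 0.045 0 -0.005 1; -0.043 0.045 0 -0.006 1
-0.043 0.044 0 -0.005 1; -0.044 0.043 0 -0.006 1; -0.044 0.043 0 -0.005 1; -0.045 0.043 0 -0.006 1; -0.045 0.042 0 -0.005 1
-0.045 0.042 0 -0.006 1; -0.046 0.041 0 -0.005 1; -0.046 0.04 0 -0.006 1
[ 646.97929404 -239.322167    275.14517294] 98.01930314533838
```

View pics/s2.png

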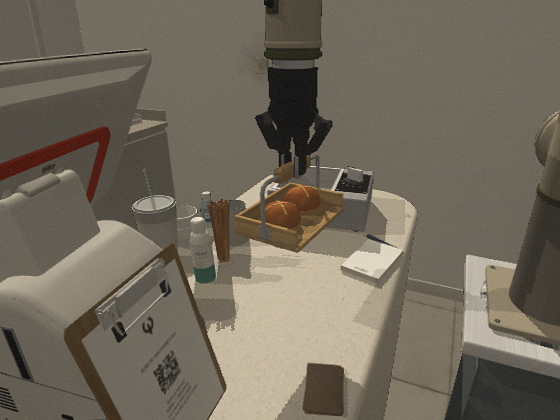

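The tray is held level in the gripper, at about (290,215), with both rolls on it. I'll carry it over.

apply_moves --series "-0.03 0.004 -0.001 -0.004 1; -0.063 0.007 -0.001 -0.004 1; -0.063 0.007 -0.001 -0.005 1; -0.063 0.006 -0.001 -0.004 1; -0.063 0.006 -0.001 -0.005 1"

```text
time: 8.77
tool_pos: [465.0, 101.0, 269.4]
tcp_rot: [-179.7, 0.1, 85.5]
ft_force: [-0.1, -0.6, -4.5]
finger_gap: 17.4
grip_force: 53.0
```

apply_moves --series "-0.064 0.005 -0.001 -0.004 1; -0.063 0.005 -0.001 -0.005 1; -0.064 0.004 -0.001 -0.004 1; -0.064 0.003 -0.001 -0.005 1; -0.063 0.003 -0.001 -0.004 1"

```text
time: 9.18
tool_pos: [465.0, 5.5, 271.0]
tcp_rot: [-179.7, -0.0, 88.0]
ft_force: [0.4, -0.6, -4.9]
finger_gap: 16.8
grip_force: 53.0
```

apply_moves --series "-0.064 0.002 0 -0.005 1; -0.064 0.002 -0.001 -0.004 1; -0.063 0.001 0 -0.005 1; -0.064 0.001 -0.001 -0.004 1; -0.033 0.004 0 0 1"

```text
time: 9.6
tool_pos: [466.4, -81.7, 271.8]
tcp_rot: [-179.7, -0.0, 89.9]
ft_force: [0.0, -0.1, -6.2]
finger_gap: 17.0
grip_force: 53.0
```

apply_moves --series "-0.041 0.046 0 -0.005 1; -0.041 0.046 0 -0.005 1; -0.042 0.045 0 -0.005 1; -0.042 0.045 0 -0.005 1; -0.043 0.045 0 -0.006 1"

```text
time: 10.02
tool_pos: [537.1, -141.4, 272.3]
tcp_rot: [-179.8, -0.1, 93.0]
ft_force: [0.1, 0.1, -5.0]
finger_gap: 16.7
grip_force: 53.0
```

apply_moves --series "-0.043 0.044 0 -0.005 1; -0.044 0.043 0 -0.006 1; -0.044 0.043 0 -0.005 1; -0.045 0.043 0 -0.006 1; -0.045 0.042 0 -0.005 1"

```text
time: 10.43
tool_pos: [606.4, -202.7, 271.9]
tcp_rot: [-179.8, -0.1, 96.1]
ft_force: [-0.0, -0.1, -4.7]
finger_gap: 17.1
grip_force: 53.0
```

apply_moves --series "-0.045 0.042 0 -0.006 1; -0.046 0.041 0 -0.005 1; -0.046 0.04 0 -0.006 1; 0 0 0 0 1; 0 0 0 0 1"

```text
time: 10.85
tool_pos: [647.4, -239.2, 271.3]
tcp_rot: [-179.8, -0.2, 98.0]
ft_force: [-0.0, 0.4, -4.7]
finger_gap: 17.0
grip_force: 52.9
```

```bash
python3 - <<'E'
from h import *
st=sense();print(st['tool_pos'],st['tcp_rot'])
s=snap('top');Q=cloud(s)
cv2.imwrite('pics/t3.png',cv2.resize(s['frame'][110:275,295:515],None,fx=3.5,fy=3.5,interpolation=cv2.INTER_CUBIC))
h=st['tool_pos'][2]-87
P=Q.reshape(-1,3); P=P[(abs(P[:,0]-640)<130)&(abs(P[:,1]+239)<130)]
m=(P[:,2]>h+20)&(P[:,2]<h+45);print(m.sum(),cv2.minAreaRect(P[m,:2].astype(np.float32)),P[m].mean(0))
a=np.radians(8);d=P[m,:2]-[552.9,-252.6];lx=d@[np.cos(a),np.sin(a)];ly=d@[-np.sin(a),np.cos(a)]
print('warmer frame extents',np.percentile(lx,[1,99]),np.percentile(ly,[1,99]))
E
```

```text
[ 647.42108087 -239.15363786  271.29692461] [-1.79771797e+02 -1.59345015e-01  9.79715667e+01]
907 ((648.2482299804688, -239.75686645507812), (116.66014862060547, 191.7189178466797), 8.138421058654785) [ 649.75765647 -213.90741947  217.63593329]
warmer frame extents [ 39.07516808 153.55816398] [-91.23257896  91.68755993]
```

View pics/t3.png

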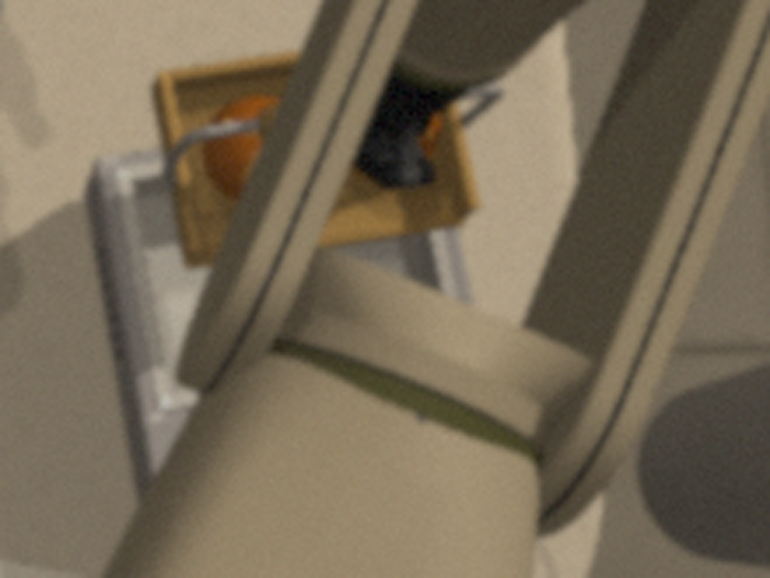

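The tray is centred over the pan in y and aligned in yaw (8.1° against 8°), and both rolls are still aboard. I'll lower it onto the back rim.

apply_moves --series "0 0 0.06 0 1; 0 0 0.1 0 1; 0 0 0.08 0 1; 0 0 0.025 0 1; 0 0 0 0 1"

```text
time: 11.32
tool_pos: [645.4, -237.7, 191.1]
tcp_rot: [-179.6, -0.2, 98.0]
ft_force: [-1.5, 0.8, -6.2]
finger_gap: 17.2
grip_force: 52.9
```

apply_moves --series "0 0 0.008 0 1; 0 0 0.005 0 1; 0 0 0.005 0 1; 0 0 0 0 1" --squeeze 30

```text
time: 11.65
tool_pos: [648.6, -239.6, 191.5]
tcp_rot: [179.9, 0.1, 98.0]
ft_force: [0.3, -0.6, -4.7]
finger_gap: 17.0
grip_force: 52.9
```

apply_moves --series "0 0 0.007 0 1; 0 0 0.007 0 1; 0 0 0 0 1; 0 0 0 0 1"

```text
time: 11.98
tool_pos: [648.4, -239.7, 187.2]
tcp_rot: [179.9, 0.1, 98.0]
ft_force: [-1.6, 0.9, 3.5]
finger_gap: 17.2
grip_force: 54.1
```

apply_moves --series "0 0 0 0 0.3; 0 0 0 0 0.25; 0 0 0 0 0.2; 0 0 0 0 0.2; 0 0 0 0 0.2" --squeeze 30

```text
time: 12.4
tool_pos: [647.9, -239.4, 185.7]
tcp_rot: [-180.0, 0.0, 98.0]
ft_force: [-0.8, -0.1, 0.4]
finger_gap: 34.1
grip_force: 0.4
```

```bash
python3 - <<'E'
from h import *
s=snapshot('scene');cv2.imwrite('pics/s3.png',cv2.resize(s['frame'][80:260,220:420],None,fx=3.3,fy=3.3,interpolation=cv2.INTER_CUBIC))
E
```

```text
(no output)
```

View pics/s3.png

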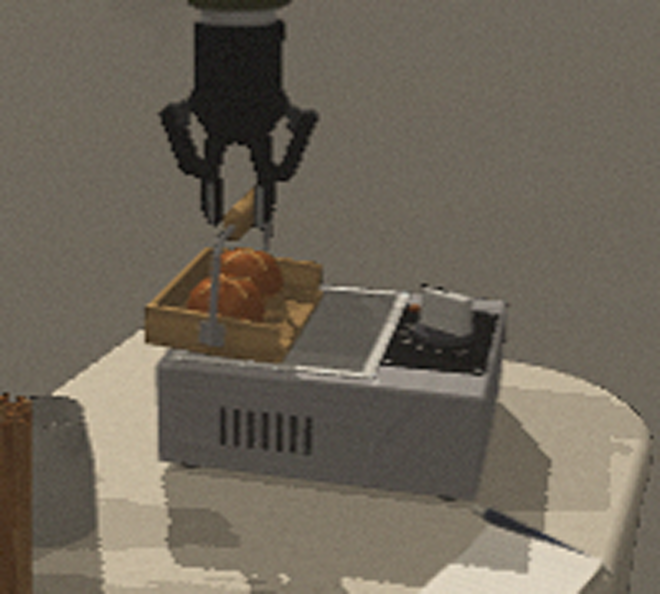

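Controlled tipping works: the tray rests on the back rim with the bar between the loose fingers. I'll tip it along the arc.

apply_moves --series "0 -0.025 0.005 0 0.2; 0 -0.028 0.008 0 0.2; 0 -0.028 0.012 0 0.2; 0 -0.028 0.018 0 0.2; 0 -0.028 0.03 0 0.2"

```text
time: 12.87
tool_pos: [606.5, -245.3, 164.3]
tcp_rot: [180.0, 0.0, 98.0]
ft_force: [-3.6, -0.3, 2.9]
finger_gap: 33.9
grip_force: 1.9
```

apply_moves --series "0 -0.03 0.03 0 0.2; 0 -0.026 0.032 0 0.2; 0 -0.02 0.028 0 0.2; 0 -0.014 0.01 0 0.2; 0 0 0 0 0.2"

```text
time: 13.28
tool_pos: [578.5, -248.6, 132.3]
tcp_rot: [-179.8, -0.1, 98.0]
ft_force: [-5.9, 0.2, 1.7]
finger_gap: 34.3
grip_force: 2.7
```

```bash
python3 - <<'E'
from h import *
s=snapshot('scene');cv2.imwrite('pics/s4.png',cv2.resize(s['frame'][80:260,220:420],None,fx=3.3,fy=3.3,interpolation=cv2.INTER_CUBIC))
E
```

```text
(no output)
```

View pics/s4.png

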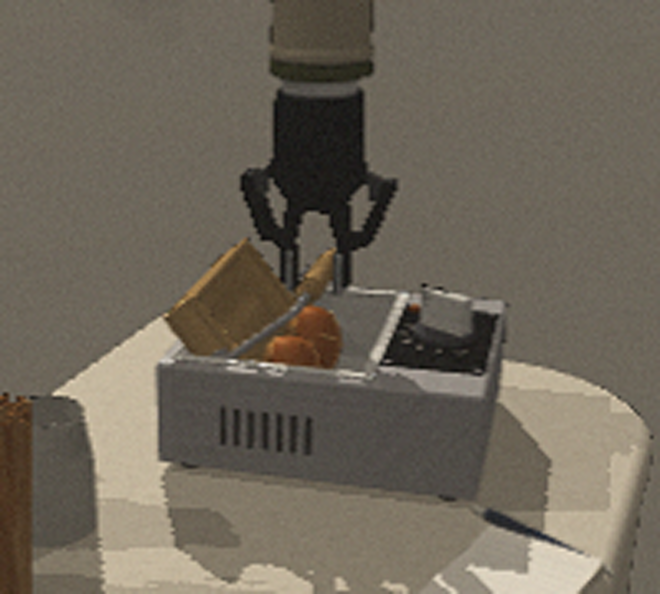

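The tray is tipped about 55° and the rolls, at (295,352) and (322,330), have slid into the pan. I'll measure them, then reverse the arc.

```bash
cat >> h.py <<'E'
def rolls():
    s=snapshot('scene');Q=cloud(s);hsv=cv2.cvtColor(s['frame'],cv2.COLOR_BGR2HSV)
    a=np.radians(8);d=Q-[592.5,-247.0,35]   # pan frame
    L=np.stack([d[...,0]*np.cos(a)+d[...,1]*np.sin(a),-d[...,0]*np.sin(a)+d[...,1]*np.cos(a),d[...,2]],-1)
    m=((hsv[...,0]<13)&(hsv[...,1]>150)&(abs(L[...,0])<130)&(abs(L[...,1])<130)&(L[...,2]>-10)).astype(np.uint8)
    n,lab,stt,c=cv2.connectedComponentsWithStats(m)
    for i in range(1,n):
        if stt[i,4]>60: print(stt[i,4],c[i],np.round(np.nanpercentile(L[lab==i],[2,50,98],axis=0)).tolist())
E
python3 -c "
from h import *
rolls()"
```

```text
167 [315.17964072 182.58083832] [[-34.0, -44.0, 30.0], [-17.0, -16.0, 58.0], [-1.0, 59.0, 67.0]]
```

```bash
python3 - <<'E'
from h import *
s=snapshot('scene');Q=cloud(s);hsv=cv2.cvtColor(s['frame'],cv2.COLOR_BGR2HSV)
a=np.radians(8);d=Q-[592.5,-247.0,35]
X=d[...,0]*np.cos(a)+d[...,1]*np.sin(a);Y=-d[...,0]*np.sin(a)+d[...,1]*np.cos(a);Z=d[...,2]
for r in range(168,194,3):
    print(r,' '.join('%d:%d,%d,%d/%d'%(c,X[r,c],Y[r,c],Z[r,c],hsv[r,c,0]) for c in range(298,328,4) if np.isfinite(Z[r,c])))
cv2.imwrite('pics/wr.png',snapshot('wrist')['frame'])
E
```

```text
168 298:57,-83,63/16 302:44,-84,64/17 306:32,-88,64/17 310:-9,48,113/17 314:-21,51,115/17 318:-3,-98,64/14 322:-35,8,102/21 326:-29,-97,66/18
171 298:55,-79,55/17 302:45,-88,53/20 306:31,-85,55/19 310:-15,77,115/10 314:-19,42,103/22 318:-3,-100,53/23 322:-17,-97,55/13 326:-28,-103,54/18
174 298:52,-64,51/17 302:44,-85,44/16 306:31,-87,44/20 310:-16,81,108/17 314:8,-98,43/25 318:-15,-39,65/16 322:-27,-43,65/11
177 298:48,-50,46/18 302:41,-71,39/19 306:-7,88,101/20 310:18,-88,35/16 314:5,-86,37/15 318:-18,-26,61/14 322:-29,-32,60/13 326:-39,-45,56/11
180 298:44,-32,43/12 302:2,91,92/17 306:31,-87,24/15 310:18,-86,26/17 314:-6,-25,51/14 318:-20,-17,55/11 322:-30,-26,52/11 326:-41,-33,51/11
183 298:13,91,83/20 302:34,-43,30/18 306:27,-70,21/17 310:-9,44,67/15 314:-19,37,66/11 318:-21,-14,46/12 322:-32,-17,46/10 326:-42,-33,41/13
186 298:37,-5,34/16 302:30,-28,26/16 306:23,-51,18/15 310:-11,51,61/11 314:-22,51,62/11 318:-31,37,58/11 322:-33,-14,38/10 326:-43,-27,34/15
189 298:33,8,30/16 302:26,-13,23/16 306:-1,56,53/15 310:-14,64,58/12 314:-23,55,55/11 318:-33,48,53/12 322:-32,-20,26/12 326:-41,-39,20/16
192 298:8,111,64/17 302:-2,110,65/19 306:-12,104,64/11 310:-22,102,64/25 314:-34,106,67/21 318:-44,101,66/20 322:-54,97,66/15 326:-64,94,66/28
```

The rolls stand leaning on the tray's slope with their feet on the pan floor. I'll grip the tilted bar and withdraw along the slope so they drop flat.

apply_moves --series "0 0 0 0 0.4; 0 0 0 0 0.6; 0 0 0 0 1; 0 0 0 0 1; 0 0 0 0 1" --squeeze 30

```text
time: 13.9
tool_pos: [576.9, -249.0, 133.9]
tcp_rot: [-179.6, -0.1, 98.0]
ft_force: [-22.7, 2.0, 10.0]
finger_gap: 27.8
grip_force: 29.8
```

apply_moves --series "0 0.015 -0.017 0 1; 0 0.022 -0.025 0 1; 0 0.022 -0.025 0 1; 0 0.022 -0.025 0 1; 0 0 0 0 1"

```text
time: 14.32
tool_pos: [603.5, -246.4, 167.7]
tcp_rot: [-179.9, 0.1, 98.0]
ft_force: [-29.0, 6.0, 34.2]
finger_gap: 25.1
grip_force: 27.5
```

```bash
python3 -c "
from h import *
rolls()"
```

```text
68 [326.98529412 182.08823529] [[-65.0, -64.0, 36.0], [-44.0, -39.0, 43.0], [-22.0, -16.0, 49.0]]
```

apply_moves --series "0 0 -0.02 0 1; 0 0 -0.02 0 1; 0 0 0 0 1"

```text
time: 14.62
tool_pos: [605.6, -245.7, 175.8]
tcp_rot: [179.9, 0.1, 98.0]
ft_force: [-7.1, 1.4, 8.6]
finger_gap: 22.3
grip_force: 31.6
```

```bash
python3 - <<'E'
from h import *
print(sense()['ft_force'],sense()['finger_gap']);rolls()
s=snapshot('scene');cv2.imwrite('pics/s5.png',cv2.resize(s['frame'][60:240,220:420],None,fx=3.3,fy=3.3,interpolation=cv2.INTER_CUBIC))
E
```

```text
[-7.11906269  1.43698484  8.57794107] 22.30162403184555
68 [326.69117647 182.16176471] [[-64.0, -66.0, 35.0], [-43.0, -39.0, 43.0], [-22.0, -15.0, 49.0]]
```

View pics/s5.png

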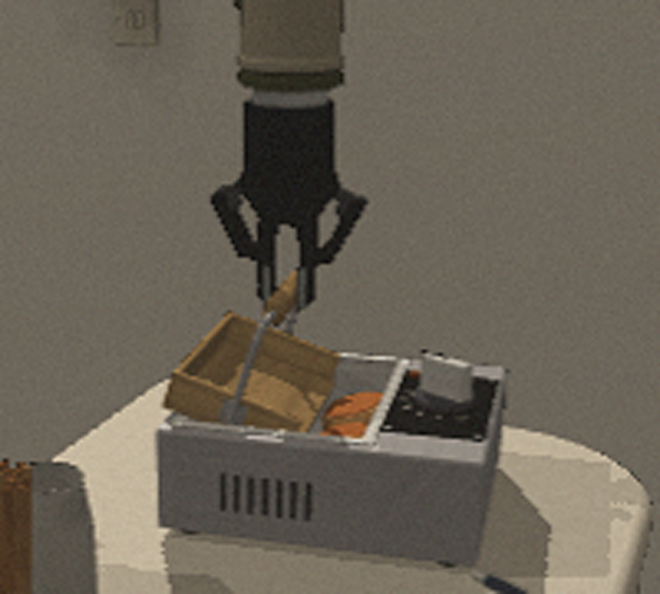

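The rolls are off, at about (352,413) and in the pan, and the tray is empty. I'll lift it and carry it back.

apply_moves --series "0 0 -0.04 0 1; 0 0 -0.07 0 1; 0 0 -0.1 0 1; 0 0 -0.1 0 1; 0 0 -0.05 0 1" --squeeze 60

```text
time: 15.13
tool_pos: [605.7, -245.7, 285.6]
tcp_rot: [179.8, 0.1, 98.0]
ft_force: [1.2, -0.5, -2.8]
finger_gap: 16.5
grip_force: 60.2
```

```bash
python3 - <<'E'
from h import *
st=sense();print(st['tool_pos'],st['tcp_rot'],st['finger_gap'],st['ft_force']);rolls()
p,y=plan(st['tool_pos'],st['tcp_rot'][2],[467,-80,285],90,9,1)
p,y=plan(p,y,[467,187,285],83,12,1);print(p,y)
E
```

```text
[ 605.67662621 -245.68752686  285.58803824] [1.79787787e+02 1.29050258e-01 9.80448920e+01] 16.475095537455985 [ 1.20523811 -0.53566732 -2.79950163]
67 [327.19402985 182.08955224] [[-64.0, -62.0, 36.0], [-45.0, -40.0, 43.0], [-22.0, -17.0, 49.0]]
0.068 -0.042 0 0.008 1; 0.067 -0.043 0 0.008 1; 0.067 -0.045 0 0.008 1; 0.066 -0.045 0 0.008 1; 0.065 -0.047 0 0.008 1
0.064 -0.048 0 0.008 1; 0.064 -0.048 0.001 0.007 1; 0.063 -0.05 0 0.008 1; 0.062 -0.05 0.001 0.007 1
0.074 0 -0 0.005 1; 0.074 -0.001 -0 0.005 1; 0.074 -0.001 -0 0.005 1; 0.074 -0.002 -0 0.005 1; 0.074 -0.003 -0 0.005 1
0.074 -0.004 -0 0.005 1; 0.074 -0.004 -0 0.005 1; 0.074 -0.005 -0 0.005 1; 0.074 -0.006 -0 0.005 1; 0.074 -0.007 -0 0.005 1
0.074 -0.007 -0 0.006 1; 0.074 -0.009 -0 0.005 1
[466.95413665 187.08223664 284.98803824] 83.03339776762887
```

The gap is back to 16.5 mm, so the bar sits flat in the pads and the tray is level.

apply_moves --series "0.068 -0.042 0 0.008 1; 0.067 -0.043 0 0.008 1; 0.067 -0.045 0 0.008 1; 0.066 -0.045 0 0.008 1; 0.065 -0.047 0 0.008 1"

```text
time: 15.6
tool_pos: [526.5, -152.2, 279.6]
tcp_rot: [-179.9, -0.1, 93.4]
ft_force: [-0.1, -0.3, -3.8]
finger_gap: 16.7
grip_force: 60.2
```

apply_moves --series "0.064 -0.048 0 0.008 1; 0.064 -0.048 0.001 0.007 1; 0.063 -0.05 0 0.008 1; 0.062 -0.05 0.001 0.007 1"

```text
time: 15.93
tool_pos: [464.8, -78.5, 279.4]
tcp_rot: [-179.9, -0.0, 90.0]
ft_force: [-0.8, -0.2, -3.7]
finger_gap: 16.7
grip_force: 60.2
```

apply_moves --series "0.074 0 0 0.005 1; 0.074 -0.001 0 0.005 1; 0.074 -0.001 0 0.005 1; 0.074 -0.002 0 0.005 1; 0.074 -0.003 0 0.005 1"

```text
time: 16.35
tool_pos: [465.6, 32.7, 279.6]
tcp_rot: [-179.9, -0.0, 87.1]
ft_force: [0.1, -0.6, -3.0]
finger_gap: 16.3
grip_force: 60.2
```

apply_moves --series "0.074 -0.004 0 0.005 1; 0.074 -0.004 0 0.005 1; 0.074 -0.005 0 0.005 1; 0.074 -0.006 0 0.005 1; 0.074 -0.007 0 0.005 1"

```text
time: 16.77
tool_pos: [465.5, 144.0, 279.5]
tcp_rot: [-179.9, 0.0, 84.3]
ft_force: [0.4, -0.3, -3.7]
finger_gap: 16.6
grip_force: 60.2
```

apply_moves --series "0.074 -0.007 0 0.006 1; 0.074 -0.009 0 0.005 1; 0 0 0 0 1; 0 0 0 0 1"

```text
time: 17.1
tool_pos: [465.3, 188.3, 279.4]
tcp_rot: [-179.9, 0.0, 83.2]
ft_force: [0.7, -0.6, -3.8]
finger_gap: 16.6
grip_force: 60.1
```

```bash
python3 - <<'E'
from h import *
st=sense();print(st['tool_pos'],st['tcp_rot'],st['finger_gap'])
s=snapshot('scene');Q=cloud(s);hsv=cv2.cvtColor(s['frame'],cv2.COLOR_BGR2HSV)
a=np.radians(-7);d=Q-st['tool_pos'];X=d[...,0]*np.cos(a)+d[...,1]*np.sin(a);Y=-d[...,0]*np.sin(a)+d[...,1]*np.cos(a);Z=d[...,2]
m=(abs(X)<90)&(abs(Y)<100)&(Z<20)&(Z>-160)&(hsv[...,1]>60)
for x in range(-80,81,10):
    k=m&(abs(X-x)<5); 
    if k.sum()>3: print(x,k.sum(),np.round(np.percentile(Z[k],[1,10,50,90,99])))
s=snap('top');P=cloud(s);n=(abs(P[...,0]-592)<90)&(abs(P[...,1]+247)<110);hs=cv2.cvtColor(s['frame'],cv2.COLOR_BGR2HSV)
m=(n&(hs[...,0]<13)&(hs[...,1]>150)&(P[...,2]>45)).astype(np.uint8)
c,lab,stt,cc=cv2.connectedComponentsWithStats(m)
for i in range(1,c):
    if stt[i,4]>30:
        q=P[lab==i];b=np.radians(8);e=q-[592.5,-247,35];print('roll',stt[i,4],np.median(e[:,0]*np.cos(b)+e[:,1]*np.sin(b)),np.median(-e[:,0]*np.sin(b)+e[:,1]*np.cos(b)),np.percentile(e[:,2],[5,50,98]))
E
```

```text
[465.33486704 188.32417886 279.43266141] [-1.79893350e+02  4.09143924e-02  8.31580708e+01] 16.554398441151566
-60 327 [-93. -91. -87. -84. -63.]
-50 458 [-91. -87. -86. -63. -59.]
-40 404 [-92. -87. -86. -63. -59.]
-30 357 [-91. -87. -85. -63. -59.]
-20 377 [-92. -87. -85. -60.  16.]
-10 564 [-90. -87. -63.  14.  17.]
0 412 [-91. -87. -75.  18.  19.]
10 308 [-91. -87. -86. -59.  18.]
20 332 [-91. -87. -85. -62. -58.]
30 315 [-90. -87. -85. -62. -59.]
40 297 [-92. -87. -85. -62. -58.]
50 819 [-89. -86. -72. -60. -58.]
60 104 [-88. -80. -59. -58. -58.]
```

The tray is level, with its underside about 94 mm below the TCP. I'll set it down.

apply_moves --series "0 0 0.08 0 1; 0 0 0.13 0 1; 0 0 0.13 0 1; 0 0 0.12 0 1; 0 0 0.08 0 1"

```text
time: 17.62
tool_pos: [463.9, 185.6, 114.5]
tcp_rot: [-179.8, 0.1, 82.9]
ft_force: [0.2, -0.3, -4.9]
finger_gap: 16.4
grip_force: 60.1
```

apply_moves --series "0 0 0.035 0 1; 0 0 0.018 0 1; 0 0 0.009 0 1; 0 0 0.004 0 1; 0 0 0 0 1"

```text
time: 18.03
tool_pos: [467.4, 187.6, 100.8]
tcp_rot: [179.8, -0.1, 83.0]
ft_force: [0.5, -0.8, -3.6]
finger_gap: 16.3
grip_force: 60.1
```

apply_moves --series "0 0 0.01 0 1; 0 0 0.007 0 1; 0 0 0.005 0 1; 0 0 0 0 1; 0 0 0 0 1"

```text
time: 18.45
tool_pos: [467.3, 187.7, 94.1]
tcp_rot: [179.8, -0.1, 83.0]
ft_force: [1.4, -0.3, 6.0]
finger_gap: 16.6
grip_force: 61.4
```

On the counter. I'll release and rise.

apply_moves --series "0 0 0 0 0.5; 0 0 0 0 0; 0 0 0 0 -0.5; 0 0 0 0 -1; 0 0 0 0 -1"

```text
time: 18.87
tool_pos: [465.8, 187.3, 92.3]
tcp_rot: [-180.0, 0.0, 83.0]
ft_force: [-0.1, 0.5, -0.1]
finger_gap: 69.0
grip_force: 0.0
```

apply_moves --series "0 0 0 0 -1; 0 0 -0.08 0 -1; 0 0 -0.13 0 -1; 0 0 -0.13 0 -1; 0 0 -0.13 0 -1"

```text
time: 19.28
tool_pos: [465.3, 187.2, 234.5]
tcp_rot: [-179.9, 0.0, 83.0]
ft_force: [0.5, 0.7, 0.6]
finger_gap: 85.2
grip_force: 0.0
```

apply_moves --series "-0.13 0 0 0 -1; -0.13 0 0 0 -1; -0.13 0 0 0 -1; 0 0 0 0 -1; 0 0 0 0 -1"

```text
time: 19.7
tool_pos: [451.7, 69.5, 233.6]
tcp_rot: [180.0, -0.0, 82.8]
ft_force: [-1.0, 0.1, 0.2]
finger_gap: 85.5
grip_force: 0.0
```

```bash
python3 - <<'E'
from h import *
st=sense();print(st['tool_pos'],st['finger_gap'],st['time'])
s=snap('top');Q=cloud(s);hs=cv2.cvtColor(s['frame'],cv2.COLOR_BGR2HSV)
T=Q[200:290,150:260].reshape(-1,3)
m=(T[:,2]>20)&(T[:,2]<45);print('tray',m.sum(),cv2.minAreaRect(T[m,:2].astype(np.float32)),np.percentile(T[m,2],[5,50,95]))
b=np.radians(8);e=Q-[592.5,-247,35]
X=e[...,0]*np.cos(b)+e[...,1]*np.sin(b);Y=-e[...,0]*np.sin(b)+e[...,1]*np.cos(b);Z=e[...,2]
m=(abs(X)<70)&(abs(Y)<93)&(Z>15)&(Z<80);c,lab,stt,cc=cv2.connectedComponentsWithStats(m.astype(np.uint8))
for i in range(1,c):
    if stt[i,4]>30:
        q=lab==i;print('roll',stt[i],np.percentile(X[q],[2,98]),np.percentile(Y[q],[2,98]),np.percentile(Z[q],[50,98]),np.median(hs[q],0))
i0=cv2.imread('pics/top1.png')
m=(Z+35>125)&(Z+35<160)&(abs(X+128)<40)&(abs(Y)<40);r=cv2.minAreaRect(Q[m][:,:2].astype(np.float32));print('dial',r)
E
```

```text
[451.72239501  69.48511905 233.55765083] 85.54476930778583 19.7Traceback (most recent call last):
  File "<stdin>", line 5, in <module>
    return _quantile_unchecked(
        a, q, axis, out, overwrite_input, method, keepdims, weights)
    return _ureduce(a,
                    func=_quantile_ureduce_func,
    ...<5 lines>...
                    overwrite_input=overwrite_input,
                    method=method)
    r = func(a, **kwargs)
    result = _quantile(arr,
                       quantiles=q,
    ...<2 lines>...
                       out=out,
                       weights=wgt)
    slices_having_nans = np.isnan(arr[-1, ...])
                                  ~~~^^^^^^^^^
IndexError: index -1 is out of bounds for axis 0 with size 0
```

apply_moves --series "-0.13 0 -0.03 0 -1; -0.13 0 -0.03 0 -1; -0.13 0 -0.03 0 -1; 0 0 0 0 -1"

```text
time: 20.08
tool_pos: [437.9, -49.3, 262.3]
tcp_rot: [179.9, 0.2, 82.8]
ft_force: [-0.1, 1.3, 0.7]
finger_gap: 85.3
grip_force: 0.0
```

```bash
python3 - <<'E'
from h import *
st=sense();print(st['tool_pos'],st['time'])
b=np.radians(8)
for n in('top','scene'):
    s=snap(n);Q=cloud(s);hs=cv2.cvtColor(s['frame'],cv2.COLOR_BGR2HSV)
    m=(abs(Q[...,0]-465)<100)&(abs(Q[...,1]-185)<115)&(Q[...,2]>20)&(Q[...,2]<45)
    print(n,'tray',m.sum(), cv2.minAreaRect(Q[m][:,:2].astype(np.float32)) if m.sum()>5 else '')
    if m.sum()>50:
        q=Q[m];q=q[q[:,2]>28];A=np.c_[q[:,:2]-q[:,:2].mean(0),np.ones(len(q))];print('tilt',np.linalg.lstsq(A,q[:,2],rcond=None)[0])
    e=Q-[592.5,-247,35];X=e[...,0]*np.cos(b)+e[...,1]*np.sin(b);Y=-e[...,0]*np.sin(b)+e[...,1]*np.cos(b);Z=e[...,2]
    m=(abs(X)<73)&(abs(Y)<94)&(Z>12)&(Z<90)&(hs[...,1]>120)
    c,lab,stt,cc=cv2.connectedComponentsWithStats(m.astype(np.uint8))
    for i in range(1,c):
        if stt[i,4]>25:
            q=lab==i;print('roll',stt[i],np.percentile(X[q],[2,98]),np.percentile(Y[q],[2,98]),np.percentile(Z[q],[50,98]),np.median(hs[q],0))
    m=(Z>90)&(Z<125)&(abs(X+128)<40)&(abs(Y)<40)
    if m.sum()>5: print('dial',m.sum(),cv2.minAreaRect(Q[m][:,:2].astype(np.float32)))
E
```

```text
[437.86303734 -49.30411552 262.26104566] 20.0833
top tray 569 ((467.85369873046875, 182.94589233398438), (188.060791015625, 115.11139678955078), 82.67548370361328)
tilt [ 1.68447790e-03 -3.67319624e-04  3.38132901e+01]
roll [381 192  28  22 491] [-69.91551239 -19.74142859] [-68.26116113  -9.80179451] [41.84304482 50.03034113] [ 14. 205. 140.]
roll [351 197  25  11 192] [-45.14333553 -18.71214007] [11.09352776 63.50291019] [38.08781004 43.98543577] [ 14. 193. 142.]
dial 161 ((465.4590148925781, -266.1275634765625), (16.620037078857422, 46.56233215332031), 65.80278778076172)
scene tray 1095 ((469.24237060546875, 186.61099243164062), (188.47557067871094, 116.4781723022461), 82.7220458984375)
tilt [-4.30437317e-04  1.81689107e-03  3.32786878e+01]
roll [317 179  19  14 171] [-64.67025708 -19.40904739] [-64.32934239  44.77050083] [42.10229496 49.58137494] [ 12. 171. 164.]
dial 112 ((468.0473327636719, -264.93048095703125), (15.235383033752441, 49.24831008911133), 69.91909790039062)
```

Tray level at its old place, both rolls in the pan, and the dial at mark 5 (bar direction about -22°). Handing in.

```bash
python3 -c "
from bench import hand_in
print(hand_in())"
```

```text
the job is handed in; nothing more can be done
None
```

The job is handed in at about 20 s on the robot's clock, with no verdict returned: by my last measurements both rolls are in the warmer's pan, the dial rests at the fifth mark, and the empty tray stands level back where it started; I did not re-measure the bystanders, but the arm kept clear of them.

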